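# Ready the tofu press

### The job

Get the tofu press ready: first push the open wooden mould snugly into the corner of the draining board, so that it sits square against both metal stops. Then take the wooden press plate by its grip, carry it over the top of the colander, and finish while holding it level, centred and squared over the mould's opening, about a centimetre above the rim and touching nothing but your gripper; the program ends holding it there. Leave the mould in its corner and do not disturb the colander, bowl or spice tin.

Things in the scene. Friction and masses are not known exactly. Their poses are not given: they have to be found in the camera images.
- board: White plastic draining board fixed to the counter, 240 (x) x 210 (y) x 12 mm, left or right of the colander, turned up to 0.3 rad. Origin: centre of the underside, z up. Two aluminium stop bars, 20 mm wide, 40 mm above the board's top, form an L: along the far (+x) edge, inner face at x = +100 mm, and along the right (-y) edge, inner face at y = -85 mm.
- mould: Loose wooden tofu mould, an open-topped box 140 (x) x 110 (y) x 70 mm tall, walls and floor 8 mm, opening 124 x 94 mm, 0.3 to 0.6 kg. Origin: centre of the underside; z up; rim at z = +70 mm. Starts on the board, 10 to 40 mm short of both stops, slightly askew, its +x side to the far stop. Fully home, its origin is at board x = +30, y = -30, z = +12 mm, axes parallel.
- press_plate: Wooden press plate, loose on the counter: slab 110 (x) x 80 (y) x 12 mm, with a darker wooden grip block in the middle of its top, 70 mm long in x, 20 mm wide in y, from z = 12 to z = 52 mm. 0.14 to 0.28 kg. Origin: centre of the underside; z up. Half a turn about z makes no difference.
- colander: Round green plastic colander standing upright, 170 mm across the rim, 80 mm tall, loose, between the board and the press plate. Carried over it, the plate's centre passes within 75 mm of the colander's axis, higher than its rim. Origin: centre of the underside.
- soup_bowl: White ceramic soup bowl, 130 mm across, 60 mm tall, loose, beyond the colander. Origin: centre of the underside. Leave alone.
- spice_tin: Red plastic round spice tin with twist cap, 54 mm across, 88 mm tall, loose, on the robot's side of the colander. Origin: centre of the underside. Leave alone.
There are look-alikes about, which are no part of the job. Leave any purple look-alike of the mould alone.

How it is judged (in metres and radians):
On the way, in this order (a step that is already met when the one before it is completed fails the run):
1. the mould sits home against both stops (within 3 mm, square within 0.03 rad) (x of mould in the frame of board above 0.027 m and y of mould in the frame of board below -0.027 m and angle between the x axis of mould and the x axis of board, either way round below 0.03 rad), for 0.2 s.
2. the press plate passes over the colander: its centre within 75 mm of the colander's axis and its underside above the rim (horizontal distance between press_plate and colander below 0.075 m and height (world z) of press_plate above 0.082 m), for 0.05 s.
At the end, for the whole second after the job is handed in: The mould is still home on the board against both stops (3 mm, 0.03 rad); the press plate is held in the fingers, still, 3 to 20 mm above the mould's rim, centred within 7 mm, squared within 0.09 rad, level within 0.09 rad, touching neither mould nor board (all of step 1 and z of mould in the frame of board below 0.015 m and horizontal distance between press_plate and mould below 0.007 m and angle between the x axis of press_plate and the x axis of mould, either way round below 0.09 rad and z of press_plate in the frame of mould between 0.073 and 0.09 m and angle between press_plate's own z axis and vertical below 0.09 rad and linear speed of press_plate below 0.02 m/s and contact force between press_plate and the fingers above 2 N and contact force between press_plate and mould below 0.05 N and contact force between press_plate and board below 0.05 N); the arm keeps its last pose, push and grip.
It fails at once if the colander is moved more than 15 mm (distance of colander from where it was at the start of the episode above 0.015 m).
It fails at once if the soup bowl is moved more than 15 mm (distance of soup_bowl from where it was at the start of the episode above 0.015 m).
It fails at once if the spice tin is moved more than 15 mm (distance of spice_tin from where it was at the start of the episode above 0.015 m).
It also fails if it takes over 70 s, if anything falls off the work surface, if the arm or the gripper's body presses on something with over 40 N, if the wrist force passes 120 N, or if a joint passes its speed limit or range.

### The arm

A 6-joint arm with a two-finger parallel gripper is mounted at the origin on the work surface. World frame = base frame: x ahead of the robot, y to its left, z up, the work surface at z = 0. Lengths are in mm, angles in degrees, forces in N, time in s.
With the tool pointing down it reaches from about 300 to 850 mm from the base axis. Payload 4.2 kg.
Tool frame: the origin (TCP) lies at the very end of the fingers, on their centre line; the grasp point (between the pads) lies 19 mm behind it; z points along the fingers, y is the direction in which the jaws open and shut (so a half turn about z gives the same grasp; the last joint's range is limited). The gripper opens to 91 mm and grips with 3 to 60 N. Pads are 32 mm wide; open, the fingers measure 118 mm over their backs; the gripper's body (76 mm by 178 mm) begins 60 mm behind the grasp point.
Start: joints at [69.786, 18.312, 89.639, -0, 72.044, -1.146], TCP at [187.85, 543.466, 213.976] pointing down, gripper open.
Joint ranges: [-177.97, 177.97], [-48.28, 115.42], [12.27, 149.76], [-77.06, 257.06], [2.81, 150.46], [-146.56, 146.56]. Speed limits (degrees/s): [147.25, 147.25, 180, 180, 180, 180].

### API

Orientations are given as [roll, pitch, yaw] about the fixed x, y, z axes, in that order (R = Rz(yaw) Ry(pitch) Rx(roll)).
In Python, from workcell import monitor, eyes, job gives the robot as it stands.
- The arm moves only by the tool move_arm, never from a script. Its argument "increments" is a list that holds one entry, the list of rows, each a list of 7 numbers: the opening, from 0 (shut) to 1 (fully open), then the shift along the tool's x, y, z in cm, then the turn, a rotation vector about the tool's x, y, z in rad. In form: [[[jaw, x, y, z, ax, ay, az], ...]]. A call has 1 to 12 rows; each row shifts and turns the pose as measured when the row begins, along the tool's axes as they then stand; what a row does not reach is not made up. A row lasts 1/8 s, in which the tool goes at most 62.5 mm and 10.7 degrees, less where a joint would pass 70% of its speed; a pose out of reach is approached as far as the arm can. A call is refused whole if a number of a shift passes 6.25 or a number of a turn 0.188, either way. A call with a gripper value outside its range is refused whole. The fingers move at their own pace and stop on an object; "force" is the grip in N (left out, the last holds). Time passes only in rows, so rows that do not move let the fingers close. It gives the time, the measured TCP pose, the force and the opening at its end, in the units of the state.
- monitor.state(): the state, without advancing time (a new reading comes with each control period).
- eyes.grab_frame(name): name is "scene" or "top"; returns a dict with "color" (420x560x3 uint8, red, green, blue), "z_map" (420x560 float32, mm along the optical axis (not along the pixel's ray), 0 where there is no reading), "camera_matrix" (3x3 intrinsics, pixels), "dist_coeffs" ([k1, k2, p1, p2, k3] as OpenCV has them; the pictures are not rectified), "rvec" (rotation vector, rad) and "tvec" (3), from world to camera coordinates, as OpenCV has them. Camera axes: x right, y down, z forward; pixel columns grow to the right and rows downward; lengths in mm; the calibration is good to about 2 mm. A picture is of the moment at which its call begins.
- job.job_done(): hands the job in, once; it reports no verdict.
The state is a dict: "time_s": time; "qpos": joint angles; "qvel": joint speeds; "effort": joint torques, N m; "ee_pos": TCP position; "ee_rot": TCP orientation; "force": force on the tool from outside, world axes, zero at the start; "torque": the same for the moment, N m; "gripper_width": finger opening in mm.
Only numpy, scipy, OpenCV 4.12 (cv2) and the standard library are available. Lean on these libraries where they do the work, as an engineer would, in place of code of your own. Each camera call takes 0.05 s, during which the arm holds its last target. There are 200 camera calls.

## Working session

There is one attempt and no reset: what is moved stays moved. The work goes in short steps, Python scripts to look and compute and a tool call to move; the robot and the scene stay as the last step left them, time stands still between calls to the robot, and variables do not carry over. Pictures are saved under pics/ and viewed, about 8 in all and at most 12, crops included, and the job is handed in when it is done.

Besides the shell and the picture viewer there is one more tool, called after "Request:" by a JSON object that holds its "api" and its "payload". move_arm: Moves the arm, as the interface text tells. Its arguments: {"type":"object","properties":{"increments":{"type":"array"},"force":{"type":"number"}},"required":["increments"]}

```bash
mkdir -p pics; cat > h.py <<'E'
import numpy as np,cv2
from scipy.spatial.transform import Rotation as Rn
from workcell import monitor,eyes,job
def grab(n):
    f=eyes.grab_frame(n); np.save('/tmp/'+n+'.npy',f,allow_pickle=True); return f
def load(n): return np.load('/tmp/'+n+'.npy',allow_pickle=True).item()
def cam(f):
    R=cv2.Rodrigues(np.float64(f['rvec']))[0]; t=np.float64(f['tvec']).ravel()
    return R,t,np.float64(f['camera_matrix']),np.float64(f['dist_coeffs'])
def cloud(f):
    R,t,K,D=cam(f); h,w=f['z_map'].shape
    g=np.stack(np.meshgrid(np.arange(w),np.arange(h)),-1).reshape(-1,1,2).astype(float)
    u=cv2.undistortPoints(g,K,D).reshape(h,w,2); z=f['z_map'][...,None]
    P=(np.concatenate([u*z,z],-1)-t)@R
    P[f['z_map']==0]=np.nan
    return P
def ray(f,px,zw):
    R,t,K,D=cam(f); u=cv2.undistortPoints(np.float64(px).reshape(-1,1,2),K,D).reshape(-1,2)
    d=np.c_[u,np.ones(len(u))]@R; c=-R.T@t
    return c+d*((zw-c[2])/d[:,2])[:,None]
def save(f,name,crop=None,s=1.4):
    im=f['color'][...,::-1]
    if crop: x0,y0,x1,y1=crop; im=im[y0:y1,x0:x1]
    cv2.imwrite('pics/'+name,cv2.resize(im,None,fx=s,fy=s,interpolation=cv2.INTER_CUBIC))
E
python3 - <<'E'
from h import *
for n in('scene','top'):
    f=grab(n);save(f,n+'1.png');R,t,K,D=cam(f);print(n,(-R.T@t).round(),K[0,0])
print(monitor.state())
E
```

```text
scene [1015.  420.  735.] 380.6459397325683
top [ 443.  120. 1405.] 525.9351394045892
{'time_s': 0.1, 'qpos': array([ 6.97861054e+01,  1.83485501e+01,  8.96982289e+01, -2.12190215e-03,
        7.20431185e+01, -1.14609060e+00]), 'qvel': array([ 0.10019482, -0.09592138, -0.0068686 , -0.04012008, -0.10902645,
       -0.04732056]), 'effort': array([-9.10739345e-04, -4.13336277e+01, -2.32507968e+01,  7.27995322e-02,
        4.22695186e-02, -7.86722444e-05]), 'ee_pos': array([187.70617468, 543.037301  , 213.20665536]), 'ee_rot': array([-1.79910080e+02,  2.19005334e-04,  1.60932852e+02]), 'force': array([ 0.71849402, -0.43051668, -0.29670836]), 'torque': array([-0.0309962 ,  0.01263161,  0.00527215]), 'gripper_width': 91.24098244775874}
```

View pics/top1.png

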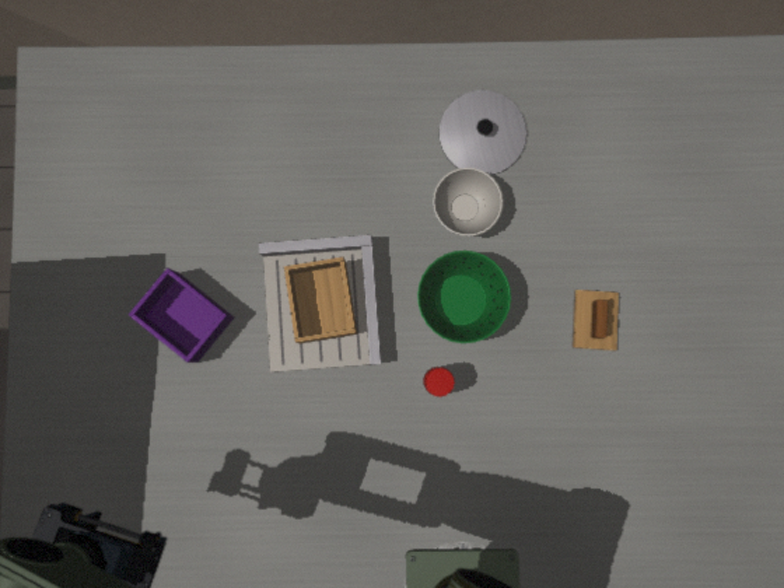

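View pics/scene1.png

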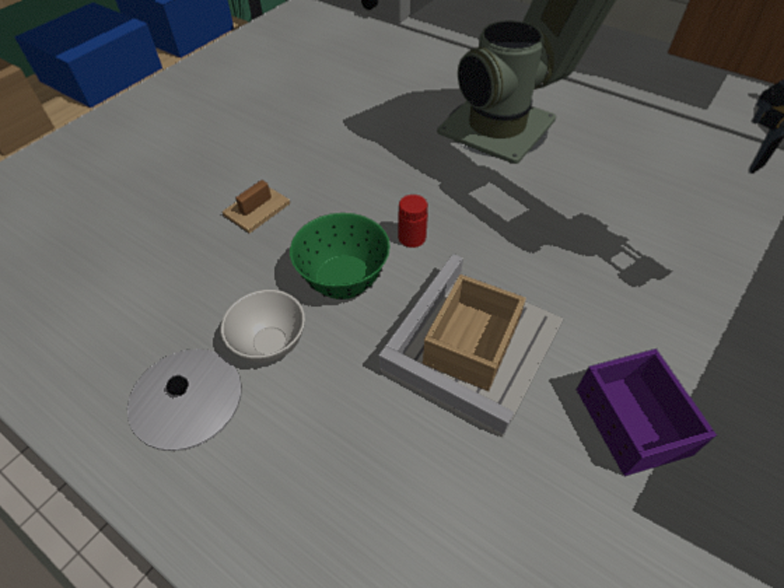

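The pictures show, in shown pixels of the top view: board (320,305) with stops along the top (+x) and right (-y), wooden mould (320,300), purple look-alike (180,315), colander (464,296), bowl (468,202), tin (439,381), lid (483,130) and plate (596,320). The wooden mould is the one meant, because it is on the board and is not purple.

```bash
python3 - <<'E'
from h import *
f=load('top');P=cloud(f);print('counter z',np.nanmedian(P[200:240,300:400,2]) if 0 else np.nanmedian(P[100:150,100:150,2]))
def box(name,x0,y0,x1,y1,zl,zh):
    q=P[int(y0/1.4):int(y1/1.4),int(x0/1.4):int(x1/1.4)].reshape(-1,3);q=q[(q[:,2]>zl)&(q[:,2]<zh)]
    r=cv2.minAreaRect(q[:,:2].astype(np.float32));print(name,len(q),np.round(r[0],1),np.round(r[1],1),round(r[2],2),'z',np.median(q[:,2]).round(1))
box('mould',255,235,385,375,74,92)
box('stops',255,230,390,375,44,60)
box('boardall',255,230,390,375,6,60)
box('plate',560,280,630,360,6,20)
box('grip',560,280,630,360,42,62)
box('coland',405,240,525,355,72,90)
box('tin',415,360,465,405,75,100)
box('bowl',425,160,510,245,50,70)
q=P[164:275,180:280].reshape(-1,3)
print(np.histogram(q[:,2],bins=range(-4,100,4)))
E
python3 - <<'E'
from h import *
f=load('top');save(f,'crop1.png',(180,160,285,275),5.2)
E
```

```text
counter z 0.21890415717460693
mould 628 [562.  254.3] [140.4 110.4] 8.78 z 81.3
stops 1392 [558.8 257.1] [239.2 209.1] 3.56 z 51.8
boardall 6540 [567.9 257.8] [271.4 251.7] 0.24 z 16.3
plate 977 [ 517.5 -262. ] [117.7 121.8] 83.39 z 11.4
grip 226 [ 522.7 -261.7] [22.2 67.4] 86.53 z 50.9
coland 626 [564.2  -7. ] [167.4 165.8] 88.93 z 77.9
tin 324 [412.3  39.5] [49.8 49.5] 89.37 z 87.4
bowl 384 [742.2 -19.5] [127.5 127.3] 12.82 z 57.5
(array([1601, 1522,  589, 1398, 1528,  950,  673,  159,   48,   40,   45,
         47,  155,  597,  534,  106,   26,   22,   26,   28,  172,  324,
        108,    3,    0]), array([-4,  0,  4,  8, 12, 16, 20, 24, 28, 32, 36, 40, 44, 48, 52, 56, 60,
       64, 68, 72, 76, 80, 84, 88, 92, 96]))
```

View pics/crop1.png

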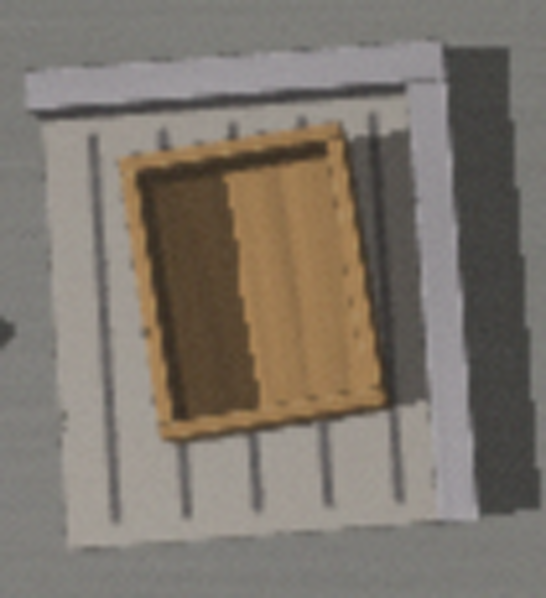

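```bash
cat >> h.py <<'E'
def rel(x,y,z,yaw):
    "remaining shift in tool axes (cm) and turn (rad) to a tool-down target"
    s=monitor.state(); R=Rn.from_euler('xyz',s['ee_rot'],degrees=True)
    T=Rn.from_euler('xyz',[180,0,yaw],degrees=True)
    print('t',round(s['time_s'],2),'at',s['ee_pos'].round(1),s['ee_rot'].round(2),'w',round(s['gripper_width'],1),'F',s['force'].round(1))
    print('shift cm',(R.inv().apply(np.array([x,y,z])-s['ee_pos'])/10).round(2),'turn',(R.inv()*T).as_rotvec().round(3))
E
python3 -c "
from h import *
rel(496.8,244.2,180,98.8)"
```

```text
t 0.1 at [187.7 543.  213.2] [-179.91    0.    160.93] w 91.2 F [ 0.7 -0.4 -0.3]
shift cm [-38.98 -18.14   3.35] turn [-1.000e-03  1.000e-03  1.084e+00]
```

Request:
{"api": "move_arm", "payload": {"increments": [[[0.45,-3.9,-1.8,0.3,0,0,0],[0.45,-3.9,-1.8,0.3,0,0,0],[0.45,-3.9,-1.8,0.3,0,0,0],[0.45,-3.9,-1.8,0.3,0,0,0],[0.45,-3.9,-1.8,0.3,0,0,0],[0.45,-3.9,-1.8,0.3,0,0,0],[0.45,-3.9,-1.8,0.3,0,0,0],[0.45,-3.9,-1.8,0.3,0,0,0],[0.45,-3.9,-1.8,0.3,0,0,0],[0.45,0,0,0,0,0,0.18],[0.45,0,0,0,0,0,0.18],[0.45,0,0,0,0,0,0.18]]]}}

```text
time_s: 1.6
ee_pos: [473.8, 264.9, 180.0]
ee_rot: [-179.4, 0.1, 129.1]
force: [-0.6, 0.2, 0.9]
gripper_width: 41.0
```

```bash
python3 -c "
from h import *
rel(496.8,244.2,180,98.8)"
```

```text
t 1.6 at [473.8 264.9 180. ] [-1.7940e+02  5.0000e-02  1.2911e+02] w 41.0 F [-0.6  0.2  0.9]
shift cm [-3.06  0.48 -0.  ] turn [-0.01   0.004  0.529]
```

Request:
{"api": "move_arm", "payload": {"increments": [[[0.45,-3.06,0.48,0,0,0,0],[0.45,0,0,0,0,0,0.178],[0.45,0,0,0,0,0,0.178],[0.45,0,0,0,0,0,0.173],[0.45,0,0,0,0,0,0]]]}}

```text
time_s: 2.22
ee_pos: [496.3, 242.6, 177.6]
ee_rot: [-179.2, 0.4, 97.8]
force: [-0.1, 0.2, 0.3]
gripper_width: 41.3
```

```bash
python3 -c "
from h import *
rel(496.8,244.2,60,98.8)"
```

```text
t 2.23 at [496.3 242.6 177.6] [-179.23    0.44   97.85] w 41.3 F [-0.1  0.2  0.3]
shift cm [ 0.24  0.23 11.76] turn [-0.014  0.008 -0.017]
```

Request:
{"api": "move_arm", "payload": {"increments": [[[0.45,0.15,0.2,3.2,-0.014,0.008,-0.017],[0.45,0,0,3.2,0,0,0],[0.45,0,0,3.2,0,0,0],[0.45,0,0,3.0,0,0,0],[0.45,0,0,0,0,0,0]]]}}

```text
time_s: 2.85
ee_pos: [497.9, 244.5, 48.3]
ee_rot: [179.9, -0.0, 99.8]
force: [-0.2, 0.7, -0.0]
gripper_width: 41.2
```

```bash
python3 -c "
from h import *
rel(496.8,244.2,50,98.8)"
```

```text
t 2.85 at [497.9 244.5  48.3] [ 1.799e+02 -5.000e-02  9.978e+01] w 41.2 F [-0.2  0.7 -0. ]
shift cm [-0.01 -0.12 -0.17] turn [ 0.002 -0.001  0.017]
```

Request:
{"api": "move_arm", "payload": {"increments": [[[0,0,0,0,0,0,0.017],[0,0,0,0,0,0,0],[0,0,0,0,0,0,0],[0,0,0,0,0,0,0],[0,0,0,0,0,0,0]]], "force": 25}}

```text
time_s: 3.48
ee_pos: [498.8, 245.1, 51.4]
ee_rot: [179.7, -0.1, 98.9]
force: [0.8, 1.4, -3.7]
gripper_width: 7.7
```

```bash
python3 -c "
from h import *
rel(496.8,244.2,50,98.8)"
```

```text
t 3.48 at [498.8 245.1  51.4] [ 1.7972e+02 -1.2000e-01  9.8870e+01] w 7.7 F [ 0.8  1.4 -3.7]
shift cm [-0.06 -0.22  0.14] turn [ 0.005 -0.002  0.001]
```

Request:
{"api": "move_arm", "payload": {"increments": [[[0,0,0,0.05,0,0,0.045],[0,0,0,0.05,0,0,0.046],[0,-0.4,0.4,0.05,0,0,0],[0,-0.4,0.4,0.05,0,0,0],[0,-0.4,0.4,0.05,0,0,0],[0,0,0.4,0.05,0,0,0],[0,0,0,0,0,0,0]]]}}

```text
time_s: 4.35
ee_pos: [514.1, 235.0, 51.5]
ee_rot: [180.0, -0.3, 93.6]
force: [-0.3, 0.3, -1.7]
gripper_width: 7.9
```

```bash
python3 -c "
from h import *
rel(524.7,225.4,50,93.56)"
```

```text
t 4.35 at [514.1 235.   51.5] [179.98  -0.31  93.63] w 7.9 F [-0.3  0.3 -1.7]
shift cm [-1.02  1.    0.14] turn [ 0.    -0.005  0.001]
```

Request:
{"api": "move_arm", "payload": {"increments": [[[0,-0.4,0.4,0.05,0,0.005,0],[0,-0.3,0.3,0.05,0,0,0],[0,-0.2,0.2,0.05,0,0,0],[0,-0.2,0.2,0.05,0,0,0]]]}}

```text
time_s: 4.85
ee_pos: [522.8, 228.4, 51.8]
ee_rot: [-179.7, -1.0, 93.6]
force: [-13.7, 9.9, 10.2]
gripper_width: 7.7
```

```bash
python3 -c "
from h import *
rel(524.7,225.4,50,93.56)"
```

```text
t 4.85 at [522.8 228.4  51.8] [-179.71   -1.05   93.63] w 7.7 F [-13.7   9.9  10.2]
shift cm [-0.31  0.17  0.18] turn [-0.005 -0.018  0.001]
```

Request:
{"api": "move_arm", "payload": {"increments": [[[0,-0.25,0.15,0,0,-0.01,0],[0,-0.25,0.15,0,0,0,0],[0,-0.25,0.2,0,0,0,0],[0,-0.25,0.2,0,0,0,0]]]}}

```text
time_s: 5.35
ee_pos: [521.9, 225.7, 51.9]
ee_rot: [-178.9, -1.1, 93.9]
force: [-10.4, 11.3, 5.6]
gripper_width: 8.5
```

```bash
python3 -c "
from h import *
rel(524.7,225.4,50,93.56)"
```

```text
t 5.35 at [521.9 225.7  51.9] [-178.88   -1.11   93.91] w 8.5 F [-10.4  11.3   5.6]
shift cm [-0.05  0.28  0.19] turn [-0.02  -0.019  0.006]
```

Request:
{"api": "move_arm", "payload": {"increments": [[[0.4,0,0,0,0,0,0],[0.4,0,0,0,0,0,0],[0.4,0,0,0,0,0,0],[0.4,0,0,-4,0,0,0],[0.4,0,0,-4,0,0,0],[0.4,0,0,-4,0,0,0],[0.4,0,-5,-2,0,0,0],[0.4,0,-5,-2,0,0,0],[0.4,0,-4,0,0,0,0],[0.4,0,0,0,0.02,0.02,0]]]}}

```text
time_s: 6.6
ee_pos: [387.3, 210.7, 218.6]
ee_rot: [-178.3, -2.2, 93.9]
force: [0.5, 0.4, -0.1]
gripper_width: 36.5
```

```bash
cat > m.py <<'E'
from h import *
def fit(n,tag=''):
    f=grab(n);P=cloud(f).reshape(-1,3)
    q=P[(abs(P[:,0]-575)<150)&(abs(P[:,1]-245)<140)]
    a=q[(q[:,2]>75)&(q[:,2]<92)]; b=q[(q[:,2]>45)&(q[:,2]<60)]
    for k,v in(('mould',a),('stops',b)):
        r=cv2.minAreaRect(v[:,:2].astype(np.float32)); print(n,k,len(v),np.round(r[0],1),np.round(r[1],1),round(r[2],2))
    return f
if __name__=='__main__':
    f=fit('top');save(f,'m%d.png'%int(f['z_map'].sum()%9999),(180,160,285,275),5.2)
    fit('scene')
    print(monitor.state()['ee_pos'])
E
python3 m.py; ls pics
```

```text
top mould 611 [588.5 230.9] [140.3 109.9] 4.73
top stops 1286 [558.7 257.2] [239.2 209.5] 3.61
scene mould 916 [588.  229.6] [142.9 110.4] 4.65
scene stops 1993 [557.3 255.5] [242.7 210.2] 3.52
[390.58606369 210.87418112 218.52575882]
crop1.png
m1753.png
scene1.png
top1.png
```

```bash
python3 -c "
from h import *
rel(624,214.5,120,93.6)"
```

```text
t 6.7 at [390.6 210.9 218.5] [-178.45   -2.23   93.75] w 36.8 F [ 0.9 -0.4 -0.1]
shift cm [-1.55 23.57  9.17] turn [-0.027 -0.039  0.003]
```

Request:
{"api": "move_arm", "payload": {"increments": [[[0,0,0,0,-0.027,-0.039,0.003],[0,-0.2,4.6,1,0,0,0],[0,-0.2,4.6,1,0,0,0],[0,-0.2,4.6,2,0,0,0],[0,-0.2,4.6,2,0,0,0],[0,-0.2,4.6,2,0,0,0],[0,0,0,0,0,0,0],[0,0,0,0,0,0,0]]]}}

```text
time_s: 7.7
ee_pos: [639.7, 212.8, 130.8]
ee_rot: [179.8, 0.1, 93.2]
force: [-0.1, -0.1, 0.3]
gripper_width: 0.4
```

```bash
python3 -c "
from h import *
rel(624,214.5,45,93.6)"
```

```text
t 7.7 at [639.7 212.8 130.8] [1.7978e+02 1.3000e-01 9.3200e+01] w 0.4 F [-0.1 -0.1  0.3]
shift cm [ 0.28 -1.59  8.57] turn [ 0.004  0.002 -0.007]
```

Request:
{"api": "move_arm", "payload": {"increments": [[[0,0.25,-1.5,0,0,0,0],[0,0,0,2.9,0,0,0],[0,0,0,2.9,0,0,0],[0,0,0,2.7,0,0,0],[0,0,0,0,0,0,0],[0,-0.5,0,0,0,0,0],[0,-0.4,0,0,0,0,0],[0,-0.3,0,0,0,0,0],[0,-0.3,0,0,0,0,0]]]}}

```text
time_s: 8.82
ee_pos: [620.2, 201.3, 55.5]
ee_rot: [179.1, -0.1, 93.4]
force: [0.4, 2.3, -0.9]
gripper_width: 0.5
```

```bash
python3 -c "
from h import *
rel(624,214.5,45,93.6)"
```

```text
t 8.82 at [620.2 201.3  55.5] [ 1.7912e+02 -1.3000e-01  9.3360e+01] w 0.5 F [ 0.4  2.3 -0.9]
shift cm [1.29 0.44 1.06] turn [ 0.015 -0.002 -0.004]
```

Lower a bit and push on -y.

Request:
{"api": "move_arm", "payload": {"increments": [[[0,0.2,0.2,1.0,0.01,0,0],[0,-0.4,0,0,0,0,0],[0,-0.3,0,0,0,0,0],[0,-0.35,0,0,0,0,0],[0,-0.4,0,0,0,0,0],[0,-0.4,0,0,0,0,0]]]}}

```text
time_s: 9.57
ee_pos: [622.8, 200.8, 45.1]
ee_rot: [179.7, -1.7, 93.0]
force: [-2.3, 11.6, 0.8]
gripper_width: 0.5
```

Request:
{"api": "move_arm", "payload": {"increments": [[[0,-0.8,0,0,0,0.03,0],[0,-0.8,0,0,0,0,0],[0,-0.8,0,0,0,0,0],[0,0,0,0,0,0,0],[0,1.0,0,0,0,0,0],[0,1.5,0,0,0,0,0],[0,1.5,0,0,0,0,0],[0,0,0.5,0,0,0,0],[0,0,0.5,0,0,0,0],[0,0,0.5,0,0,0,0],[0,0,0.4,0,0,0,0]]]}}

```text
time_s: 10.95
ee_pos: [639.0, 245.8, 50.9]
ee_rot: [180.0, -5.9, 92.5]
force: [-11.4, 1.5, 6.3]
gripper_width: 0.6
```

```bash
python3 -c "
from h import *
rel(636,243,45,93.6)"
```

```text
t 10.95 at [639.  245.8  50.9] [179.96  -5.95  92.48] w 0.6 F [-11.4   1.5   6.3]
shift cm [-0.33 -0.31  0.55] turn [ 0.002 -0.104 -0.02 ]
```

Request:
{"api": "move_arm", "payload": {"increments": [[[0,0,0.2,0,0,-0.05,-0.01],[0,0,0.4,0,0,-0.05,-0.01],[0,0,0.8,0,0,0,0],[0,0,0.8,0,0,0,0],[0,0,0.8,0,0,0,0]]]}}

```text
time_s: 11.58
ee_pos: [641.3, 242.8, 51.1]
ee_rot: [-176.3, 0.4, 93.4]
force: [-18.6, 0.1, 11.9]
gripper_width: 0.6
```

```bash
python3 -c "
from h import *
rel(636,243,45,93.6)"
```

```text
t 11.57 at [641.3 242.8  51.1] [-176.31    0.35   93.43] w 0.6 F [-18.6   0.1  11.9]
shift cm [ 0.05 -0.49  0.64] turn [-0.064  0.006 -0.003]
```

Back off, rise, retreat and check.

Request:
{"api": "move_arm", "payload": {"increments": [[[0,0,-1.0,0,-0.06,0,0],[0,0,-1.2,0,0,0,0],[0,0,-0.8,-1,0,0,0],[0,0,0,-4,0,0,0],[0,0,0,-4,0,0,0],[0,0,0,-4,0,0,0],[0,0,-5,-3,0,0,0],[0,0,-6,-1,0,0,0],[0,0,-6,0,0,0,0],[0,0,-5,0,0,0,0],[0,0,-2,0,0,0,0],[0,0,0,0,0,0,0]]]}}

```text
time_s: 13.08
ee_pos: [372.4, 227.9, 234.7]
ee_rot: [179.5, -0.0, 93.1]
force: [-0.1, 0.1, -0.7]
gripper_width: 0.6
```

```bash
python3 m.py; ls pics
```

```text
top mould 608 [588.8 230.2] [140.5 110.1] 2.88
top stops 1287 [558.8 257.1] [239.3 209.3] 3.58
scene mould 930 [588.3 228.6] [142.3 110.9] 2.75
scene stops 1930 [558.4 255.3] [241.6 210. ] 3.72
[373.82895101 228.14387171 234.354486  ]
crop1.png
m1753.png
m3072.png
scene1.png
top1.png
```

```bash
python3 -c "
from h import *
rel(620,230,120,93.6)"
```

```text
t 13.18 at [373.8 228.1 234.4] [ 1.795e+02 -2.000e-02  9.305e+01] w 0.6 F [-1.1  0.2  0.6]
shift cm [-1.13 24.49 11.65] turn [ 0.009 -0.    -0.01 ]
```

View pics/m3072.png

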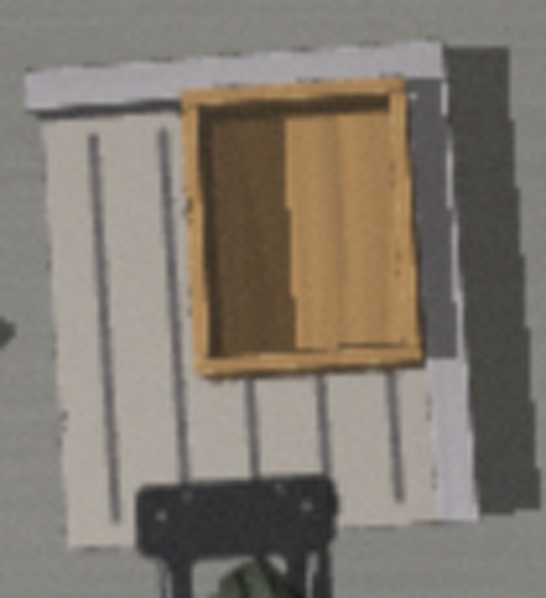

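The mould is tight in the corner, with its rim at crop (185..420, 80..375), and turned about 0.8° from the stops. I'll push once more at the wall centres to square it.

Request:
{"api": "move_arm", "payload": {"increments": [[[0,-0.2,4.6,1,0.009,0,-0.01],[0,-0.2,4.6,2,0,0,0],[0,-0.2,4.6,2,0,0,0],[0,-0.2,4.6,2.2,0,0,0],[0,-0.2,4.6,2.2,0,0,0],[0,0,0,2,0,0,0],[0,0,0,0,0,0,0],[0,0,0,0,0,0,0]]]}}

```text
time_s: 14.18
ee_pos: [627.5, 231.3, 111.8]
ee_rot: [179.7, -0.1, 93.3]
force: [0.2, -0.6, 0.3]
gripper_width: 0.2
```

```bash
python3 -c "
from h import *
rel(618,229,42,93.6)"
```

```text
t 14.18 at [627.5 231.3 111.8] [ 1.7974e+02 -7.0000e-02  9.3270e+01] w 0.2 F [ 0.2 -0.6  0.3]
shift cm [-0.19 -0.99  6.97] turn [ 0.004 -0.001 -0.006]
```

Request:
{"api": "move_arm", "payload": {"increments": [[[0,-0.2,-0.9,1,0,0,-0.006],[0,0,0,3.3,0,0,0],[0,0,0,3.0,0,0,0],[0,0,0,0,0,0,0],[0,0,1,0,0,0,0],[0,0,0.8,0,0,0,0],[0,0,0.8,0,0,0,0],[0,0,0.8,0,0,0,0]]]}}

```text
time_s: 15.18
ee_pos: [641.6, 231.4, 45.0]
ee_rot: [-179.1, -0.1, 93.7]
force: [-21.6, -0.4, 13.1]
gripper_width: 0.5
```

```bash
python3 -c "
from h import *
rel(588,229,42,93.6)"
```

```text
t 15.18 at [641.6 231.4  45. ] [-1.7911e+02 -1.3000e-01  9.3660e+01] w 0.5 F [-21.6  -0.4  13.1]
shift cm [ 0.1  -5.36  0.39] turn [-0.015 -0.002  0.001]
```

Request:
{"api": "move_arm", "payload": {"increments": [[[0,0,-2,0,-0.015,0,0],[0,0,-2.5,0,0,0,0],[0,-1,-0.5,0.2,0,0,0],[0,-1,0,0,0,0,0],[0,-0.8,0,0,0,0,0],[0,-0.8,0,0,0,0,0],[0,-0.8,0,0,0,0,0],[0,-0.8,0,0,0,0,0]]]}}

```text
time_s: 16.18
ee_pos: [598.3, 198.9, 48.1]
ee_rot: [179.6, -2.9, 92.6]
force: [-6.0, 24.5, 0.0]
gripper_width: 0.8
```

```bash
python3 -c "
from h import *
rel(618,229,42,93.6)"
```

```text
t 16.18 at [598.3 198.9  48.1] [179.56  -2.93  92.58] w 0.8 F [-6.  24.5  0. ]
shift cm [2.88 2.1  0.77] turn [ 0.008 -0.051 -0.018]
```

Request:
{"api": "move_arm", "payload": {"increments": [[[0,1.5,0,0,0,-0.05,-0.018],[0,1.3,1,0,0,0,0],[0,0,2,0,0,0,0],[0,0,1,0,0,0,0],[0,0,0.8,0,0,0,0],[0,0,0.8,0,0,0,0],[0,0,0.8,0,0,0,0]]]}}

```text
time_s: 17.05
ee_pos: [642.0, 230.2, 50.0]
ee_rot: [-177.3, -0.1, 93.3]
force: [-20.0, 1.3, 14.2]
gripper_width: 0.5
```

Request:
{"api": "move_arm", "payload": {"increments": [[[0,0,-1.2,0,0,0,0],[0,0,-1.5,0,0,0,0],[0,0,0,-4,0,0,0],[0,0,0,-4,0,0,0],[0,0,0,-4,0,0,0],[0,0,-5,-4,0,0,0],[0,0,-6,-1,0,0,0],[0,0,-6,0,0,0,0],[0,0,-5,0,0,0,0],[0,0,-2,0,0,0,0],[0,0,0,0,0,0,0]]]}}

```text
time_s: 18.42
ee_pos: [383.9, 209.6, 234.5]
ee_rot: [-177.9, -0.3, 92.8]
force: [-0.3, 0.2, -0.4]
gripper_width: 0.8
```

```bash
python3 m.py; ls pics; python3 -c "
from h import *
rel(500,-262,200,-3.5)"
```

```text
top mould 603 [588.1 231.6] [140.3 110.1] 3.33
top stops 1299 [558.8 257.4] [239.2 209.8] 3.54
scene mould 934 [587.8 230.4] [142.5 110.4] 3.19
scene stops 2019 [557.8 255.9] [241.6 210.3] 3.54
[385.31224755 209.96514223 234.22356646]
crop1.png
m1753.png
m2933.png
m3072.png
scene1.png
top1.png
t 18.52 at [385.3 210.  234.2] [-177.86   -0.24   92.77] w 0.5 F [0.2 0.1 0.9]
shift cm [-47.71   9.29   2.87] turn [-0.032  0.028  1.68 ]
```

```bash
cat > c.py <<'E'
from h import *
from scipy.optimize import least_squares
a=np.radians(3.56);B=np.array([558.8,257.1]);Rb=np.array([[np.cos(a),-np.sin(a)],[np.sin(a),np.cos(a)]])
def L(q):
    return q
for n in('top','scene'):
    Q=[cloud(grab(n)).reshape(-1,3) for _ in range(3)]
    q=np.nanmean(Q,0); 
    b=(q[:,:2]-B)@Rb
    near=(abs(b[:,0])<130)&(abs(b[:,1])<125)
    m=near&(q[:,2]>76)&(q[:,2]<90); s=near&(q[:,2]>47)&(q[:,2]<57)
    bm=b[m];bs=b[s]
    print(n,'rim mean',bm.mean(0).round(2),'mid-extents 1-99%',(np.percentile(bm,[2,98],0).mean(0)).round(2),'z',q[m,2].mean().round(1))
    # bars: mean across each bar away from the mould and its occlusion
    far=bs[(bs[:,0]>85)&(bs[:,1]>45)]; rt=bs[(bs[:,1]<-70)&(bs[:,0]<-60)]
    print('  far bar x mean (110)',far[:,0].mean().round(2),len(far),' right bar y mean (-95)',rt[:,1].mean().round(2),len(rt))
    # rim walls: mean of the outer edge per side
    for nm,sel,ax in(('+x wall (96)',(bm[:,0]>84)&(abs(bm[:,1]+30)<40),0),('-x wall (-36)',(bm[:,0]<-22)&(abs(bm[:,1]+30)<40),0),('-y wall (-81)',(bm[:,1]<-70)&(abs(bm[:,0]-30)<55),1),('+y wall (21)',(bm[:,1]>10)&(abs(bm[:,0]-30)<55),1)):
        print('  ',nm,bm[sel,ax].mean().round(2),sel.sum())
E
python3 c.py
```

```text
top rim mean [ 28.09 -26.73] mid-extents 1-99% [ 27.56 -27.52] z 81.7
  far bar x mean (110) 108.76 179  right bar y mean (-95) -94.81 181
   +x wall (96) 93.41 104
   -x wall (-36) -38.43 103
   -y wall (-81) -78.43 140
   +y wall (21) 23.27 149
scene rim mean [ 32.47 -27.21] mid-extents 1-99% [ 27.71 -28.32] z 81.2
  far bar x mean (110) 109.87 315  right bar y mean (-95) -95.38 167
   +x wall (96) 94.12 183
   -x wall (-36) -37.53 158
   -y wall (-81) -78.86 190
   +y wall (21) 22.76 194
```

View pics/m2933.png

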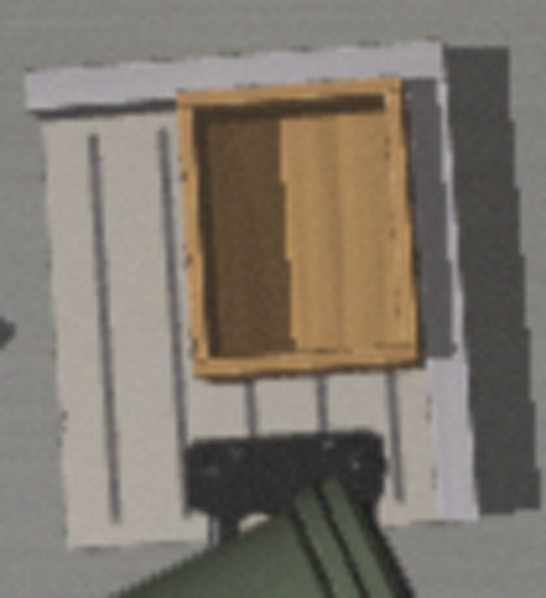

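Position is within tolerance but marginal: x is about 28.3 and y about -27.6. The x push probably dragged it in y, so I'll do one diagonal push into the inner corner.

```bash
python3 -c "
from h import *
rel(616,220.5,110,93.6)"
```

```text
t 18.82 at [384.5 209.8 233.6] [-177.72   -0.21   92.77] w 0.7 F [0.2 0.6 0.7]
shift cm [-0.1  23.64 11.43] turn [-0.04  -0.004 -0.014]
```

Request:
{"api": "move_arm", "payload": {"increments": [[[0,0,0,0,-0.04,-0.004,-0.014],[0,0,4.5,1,0,0,0],[0,0,4.5,2.2,0,0,0],[0,0,4.5,2.3,0,0,0],[0,0,4.5,2.3,0,0,0],[0,0,4.5,2.3,0,0,0],[0,0,0,2,0,0,0],[0,0,0,0,0,0,0],[0,0,0,0,0,0,0]]]}}

```text
time_s: 19.95
ee_pos: [620.6, 224.8, 106.9]
ee_rot: [179.9, -0.0, 93.5]
force: [-0.4, 0.0, -0.0]
gripper_width: 0.8
```

```bash
python3 -c "
from h import *
rel(616,220.5,42,93.6)"
```

```text
t 19.95 at [620.6 224.8 106.9] [ 1.7988e+02 -4.0000e-02  9.3550e+01] w 0.8 F [-0.4  0.  -0. ]
shift cm [-0.41 -0.5   6.49] turn [ 0.002 -0.001 -0.001]
```

Request:
{"api": "move_arm", "payload": {"increments": [[[0,-0.4,-0.4,1,0,0,0],[0,0,0,3.0,0,0,0],[0,0,0,2.8,0,0,0],[0,0,0,0,0,0,0],[0,-0.8,0.8,0,0,0,0],[0,-0.7,0.7,0,0,0,0],[0,-0.7,0.7,0,0,0,0],[0,-0.7,0.7,0,0,0,0],[0,-0.7,0.7,0,0,0,0],[0,-0.7,0.7,0,0,0,0]]]}}

```text
time_s: 21.2
ee_pos: [639.9, 202.6, 45.6]
ee_rot: [-177.7, -2.6, 92.9]
force: [-20.6, 19.6, 8.1]
gripper_width: 0.4
```

```bash
python3 -c "
from h import *
rel(616,220.5,42,93.6)"
```

```text
t 21.2 at [639.9 202.6  45.6] [-177.72   -2.61   92.88] w 0.4 F [-20.6  19.6   8.1]
shift cm [ 1.89 -2.28  0.53] turn [-0.04  -0.046 -0.012]
```

Request:
{"api": "move_arm", "payload": {"increments": [[[0,0.9,-0.9,0,0,0,0],[0,0.9,-0.9,0,-0.04,-0.046,-0.012],[0,0,0,-2,0,0,0],[0,0,0,-5,0,0,0],[0,0,0,-5,0,0,0],[0,0,-5,-5,0,0,0],[0.6,0,-6,-2,0,0,0],[0.6,0,-6,0,0,0,0],[0.6,0,-5,0,0,0,0],[0.6,0,-2,0,0,0,0],[0.6,0,0,0,0,0,0]]]}}

```text
time_s: 22.58
ee_pos: [388.3, 203.3, 240.9]
ee_rot: [178.7, -0.1, 93.4]
force: [0.9, -0.4, -0.1]
gripper_width: 47.8
```

```bash
python3 m.py; python3 c.py; python3 -c "
from h import *
rel(500,-262,230,-3.5)"
```

```text
top mould 605 [589.7 229.7] [140.7 110.1] 3.45
top stops 1285 [558.9 257.3] [239.6 209.5] 3.62
scene mould 923 [589.3 228.3] [142.4 110.7] 3.16
scene stops 1923 [558.2 256.1] [241.2 210.3] 3.25
[389.62410661 203.54339549 240.59621894]
top rim mean [ 28.88 -28.74] mid-extents 1-99% [ 28.83 -29.42] z 81.7
  far bar x mean (110) 108.73 180  right bar y mean (-95) -94.77 182
   +x wall (96) 94.5 107
   -x wall (-36) -37.02 107
   -y wall (-81) -80.35 139
   +y wall (21) 21.3 151
scene rim mean [ 33.97 -29.03] mid-extents 1-99% [ 28.98 -30.27] z 81.2
  far bar x mean (110) 109.81 312  right bar y mean (-95) -95.25 168
   +x wall (96) 95.63 185
   -x wall (-36) -36.27 159
   -y wall (-81) -80.82 185
   +y wall (21) 20.71 194
t 22.98 at [388.7 203.4 239.7] [ 1.7888e+02 -5.0000e-02  9.3390e+01] w 54.6 F [-0.5  0.5  0.4]
shift cm [-47.11   8.33   1.09] turn [ 0.014 -0.017  1.691]
```

Request:
{"api": "move_arm", "payload": {"increments": [[[0.6,-5,1,0,0.014,-0.017,0],[0.6,-5.2,1.2,0,0,0,0],[0.6,-5.2,1.2,0.2,0,0,0],[0.6,-5.2,1.2,0.2,0,0,0],[0.6,-5.2,1.2,0.2,0,0,0],[0.6,-5.2,1.2,0.2,0,0,0],[0.6,-5.2,1.2,0,0,0,0],[0.6,-4.5,1,0,0,0,0],[0.6,0,0,0,0,0,0.18],[0.6,0,0,0,0,0,0.18],[0.6,0,0,0,0,0,0.18],[0.6,0,0,0,0,0,0.18]]]}}

```text
time_s: 24.48
ee_pos: [514.5, -213.9, 233.3]
ee_rot: [179.3, 0.5, 50.8]
force: [-0.1, -0.2, -0.3]
gripper_width: 55.0
```

Request:
{"api": "move_arm", "payload": {"increments": [[[0.6,0,0,0,0,0,0.18],[0.6,0,0,0,0,0,0.18],[0.6,0,0,0,0,0,0.18],[0.6,0,0,0,0,0,0.18],[0.6,0,0,0,0,0,0.18],[0.6,0,0,0,0,0,0]]]}}

```text
time_s: 25.22
ee_pos: [516.1, -215.8, 230.4]
ee_rot: [179.3, -0.1, -2.5]
force: [0.6, 0.4, -0.2]
gripper_width: 54.7
```

```bash
cat > p.py <<'E'
from h import *
for n in('scene','top'):
    f=grab(n);P=cloud(f);C=f['color'].astype(int)
    q=P.reshape(-1,3);n0=(abs(q[:,0]-520)<90)&(abs(q[:,1]+262)<75)
    for k,a,b in(('slab',8.5,16),('grip',46,58)):
        m=(n0&(q[:,2]>a)&(q[:,2]<b)).reshape(P.shape[:2]).astype(np.uint8)
        c,l,s,_=cv2.connectedComponentsWithStats(m); 
        if c<2: continue
        v=P[l==1+s[1:,4].argmax()]
        r=cv2.minAreaRect(v[:,:2].astype(np.float32));print(n,k,len(v),np.round(r[0],1),np.round(r[1],1),round(r[2],2),'mean',v.mean(0).round(1))
    save(f,'plate_%s.png'%n,(380,180,480,280) if n=='top' else (120,90,260,210),5)
rel(522,-262,100,-3.5)
E
python3 p.py
```

```text
scene slab 504 [ 521.8 -261.1] [ 82.3 111.8] 84.7 mean [ 531.2 -249.4   11.9]
scene grip 152 [ 522.5 -261.3] [22.1 70.3] 86.35 mean [ 522.7 -259.8   51.1]
top slab 179 [ 480.7 -251.3] [72.2 26.3] 89.34 mean [ 480.9 -249.4   11.8]
top grip 8 [ 490.5 -264.9] [7.4 5.6] 64.48 mean [ 491.1 -264.5   51.1]
t 25.32 at [ 516.  -215.7  230.5] [ 1.7926e+02 -7.0000e-02 -2.4400e+00] w 54.3 F [-0.2  0.1  0.7]
shift cm [ 0.78  4.43 13.1 ] turn [ 0.013 -0.001  0.018]
```

View pics/plate_scene.png

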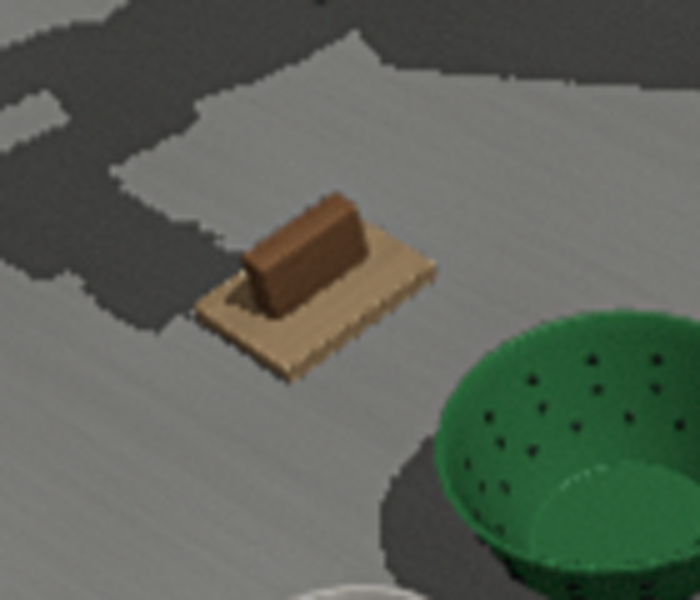

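The plate is clear of everything, and its darker grip is at crop (305,255).

Request:
{"api": "move_arm", "payload": {"increments": [[[0.6,0.7,4.45,1,0.013,0,0.03],[0.6,0,0,4,0,0,0],[0.6,0,0,4,0,0,0],[0.6,0,0,4,0,0,0],[0.6,0,0,0,0,0,0],[0.6,0,0,0,0,0,0]]]}}

```text
time_s: 26.08
ee_pos: [524.5, -263.5, 100.0]
ee_rot: [179.9, -0.4, -3.5]
force: [0.2, 0.1, -0.1]
gripper_width: 54.5
```

```bash
python3 -c "
from h import *
rel(522.3,-261.6,17,-4)"
```

```text
t 26.07 at [ 524.5 -263.5  100. ] [179.89  -0.42  -3.49] w 54.5 F [ 0.2  0.1 -0.1]
shift cm [-0.29 -0.2   8.3 ] turn [ 0.002 -0.007  0.009]
```

Request:
{"api": "move_arm", "payload": {"increments": [[[0.6,-0.25,-0.2,2,0,-0.007,0.009],[0.6,0,0,3,0,0,0],[0.6,0,0,2.4,0,0,0],[0.6,0,0,0.2,0,0,0]]]}}

```text
time_s: 26.58
ee_pos: [529.0, -264.8, 31.6]
ee_rot: [179.5, -0.9, -3.8]
force: [-0.1, 0.4, 0.3]
gripper_width: 54.4
```

```bash
python3 -c "
from h import *
rel(522.3,-261.6,17.5,-4)"
```

```text
t 26.57 at [ 529.  -264.8   31.6] [179.48  -0.94  -3.83] w 54.4 F [-0.1  0.4  0.3]
shift cm [-0.71 -0.28  1.4 ] turn [ 0.009 -0.016  0.003]
```

Request:
{"api": "move_arm", "payload": {"increments": [[[0.6,-0.7,-0.2,0.5,0.005,-0.016,0],[0.6,-0.1,0,0.5,0,0,0],[0.6,0,0,0,0,0,0]]]}}

```text
time_s: 26.95
ee_pos: [523.3, -263.4, 25.0]
ee_rot: [179.6, -0.3, -3.8]
force: [0.0, 0.3, -0.1]
gripper_width: 54.5
```

```bash
python3 -c "
from h import *
rel(522.3,-261.6,17.5,-4)"
```

```text
t 26.95 at [ 523.3 -263.4   25. ] [179.62  -0.35  -3.8 ] w 54.5 F [ 0.   0.3 -0.1]
shift cm [-0.11 -0.18  0.75] turn [ 0.007 -0.006  0.003]
```

Request:
{"api": "move_arm", "payload": {"increments": [[[0.6,-0.1,-0.18,0.7,0.007,-0.006,0.003],[0.6,0,0,0,0,0,0],[0,0,0,0,0,0,0],[0,0,0,0,0,0,0],[0,0,0,0,0,0,0],[0,0,0,0,0,0,0]]], "force": 35}}

```text
time_s: 27.7
ee_pos: [522.9, -261.8, 18.2]
ee_rot: [-180.0, -0.1, -4.0]
force: [0.0, -0.4, -0.1]
gripper_width: 19.8
```

```bash
python3 -c "
from h import *
rel(522.3,-261.6,17.5,-4)"
```

```text
t 27.7 at [ 522.9 -261.8   18.2] [-1.7999e+02 -6.0000e-02 -3.9800e+00] w 19.8 F [ 0.  -0.4 -0.1]
shift cm [-0.07 -0.02  0.07] turn [-0.    -0.001  0.   ]
```

Request:
{"api": "move_arm", "payload": {"increments": [[[0,0,0,-2,0,0,0],[0,0,0,-3,0,0,0],[0,0,0,-4,0,0,0],[0,0,0,-4,0,0,0],[0,0,0,-3,0,0,0],[0,0,0,-1,0,0,0],[0,0,0,0,0,0,0]]]}}

```text
time_s: 28.58
ee_pos: [520.2, -260.4, 188.7]
ee_rot: [-179.7, 0.5, -4.0]
force: [-0.6, 0.5, -2.4]
gripper_width: 20.0
```

```bash
python3 -c "
from h import *
rel(564,-7,190,-4)"
```

```text
t 28.57 at [ 520.2 -260.4  188.7] [-179.75    0.48   -3.98] w 20.0 F [-0.6  0.5 -2.4]
shift cm [  2.61 -25.59  -0.04] turn [-0.004  0.008  0.   ]
```

Request:
{"api": "move_arm", "payload": {"increments": [[[0,0.3,-2,0,-0.004,0.008,0],[0,0.3,-3.2,-0.1,0,0,0],[0,0.3,-3.4,-0.1,0,0,0],[0,0.3,-3.4,-0.1,0,0,0],[0,0.3,-3.4,-0.1,0,0,0],[0,0.3,-3.4,-0.1,0,0,0],[0,0.3,-3.4,-0.1,0,0,0],[0,0.3,-3,0,0,0,0]]]}}

```text
time_s: 29.58
ee_pos: [555.2, 5.6, 182.2]
ee_rot: [-179.5, 1.4, -4.1]
force: [0.3, -0.2, -2.3]
gripper_width: 19.7
```

```bash
python3 -c "
from h import *
rel(590,229.4,190,3.4)"
```

```text
t 29.57 at [555.2   5.6 182.2] [-179.53    1.36   -4.06] w 19.7 F [ 0.3 -0.2 -2.3]
shift cm [  1.87 -22.58  -0.63] turn [-0.01   0.023 -0.13 ]
```

Request:
{"api": "move_arm", "payload": {"increments": [[[0,0.2,-3,0,-0.01,0.02,0],[0,0.2,-3.5,-0.1,0,0,0],[0,0.2,-3.5,-0.1,0,0,0],[0,0.3,-3.5,-0.1,0,0,0],[0,0.3,-3.5,-0.1,0,0,0],[0,0.3,-2.5,0,0,0,0],[0,0.2,-1,0,0,0,-0.065],[0,0,0,0,0,0,-0.065],[0,0,0,0,0,0,0]]]}}

```text
time_s: 30.7
ee_pos: [572.8, 227.9, 169.5]
ee_rot: [179.9, 1.9, 4.2]
force: [-0.2, 0.4, -1.9]
gripper_width: 19.7
```

```bash
cat > q.py <<'E'
from h import *
import sys
rel(590,229.4,float(sys.argv[1]),3.4)
zt=monitor.state()['ee_pos'][2]-18.2
for n in('scene','top'):
    f=grab(n);P=cloud(f);q=P.reshape(-1,3);n0=(abs(q[:,0]-590)<100)&(abs(q[:,1]-230)<90)
    for k,a,b in(('slab',zt+8.5,zt+16),('grip',zt+46,zt+58),('rim',76,87)):
        m=n0&(q[:,2]>a)&(q[:,2]<b); v=q[m]
        if len(v)<20: continue
        r=cv2.minAreaRect(v[:,:2].astype(np.float32));print(n,k,len(v),np.round(r[0],1),np.round(r[1],1),round(r[2],2),'z',v[:,2].mean().round(1))
E
python3 q.py 135
```

```text
t 30.7 at [572.8 227.9 169.5] [179.91   1.88   4.15] w 19.7 F [-0.2  0.4 -1.9]
shift cm [ 1.84 -0.03  3.39] turn [0.002 0.033 0.013]
scene slab 1047 [575.7 228.2] [103.4  80.2] 3.97 z 162.6
scene grip 251 [577.  232.1] [40.5 62.8] 80.97 z 202.6
scene rim 656 [589.7 228.4] [141.8 110.4] 3.39 z 81.2
top slab 365 [556.6 228.5] [81.4 79.6] 5.49 z 164.1
top grip 39 [542.5 227.8] [19.   9.4] 87.96 z 202.8
top rim 117 [589.7 229.9] [141.2 107.7] 2.64 z 81.4
```

Request:
{"api": "move_arm", "payload": {"increments": [[[0,0.7,0,0.8,0,0.033,0.013],[0,0.7,0,0.8,0,0,0],[0,0.3,0,0.8,0,0,0],[0,0,0,0,0,0,0]]]}}

```text
time_s: 31.3
ee_pos: [589.9, 228.3, 143.7]
ee_rot: [179.9, 0.0, 3.2]
force: [-0.1, 0.7, -1.8]
gripper_width: 19.8
```

```bash
python3 q.py 112
```

```text
t 31.3 at [589.9 228.3 143.7] [1.7988e+02 5.0000e-02 3.2000e+00] w 19.8 F [-0.1  0.7 -1.8]
shift cm [ 0.02 -0.12  3.17] turn [ 0.002  0.001 -0.003]
scene slab 1043 [595.3 228.5] [99.3 80.5] 3.47 z 137.3
scene grip 237 [597.2 232.1] [40.  56.7] 78.93 z 177.1
scene rim 577 [589.8 228.2] [141.8 110.6] 3.41 z 81.3
top slab 333 [568.6 228.9] [68.8 80. ] 5.19 z 137.7
top grip 26 [559.  228.7] [ 8.  16.4] 11.21 z 176.8
top rim 219 [589.4 229.8] [140.7 107.8] 2.83 z 81.8
```

Request:
{"api": "move_arm", "payload": {"increments": [[[0,0,-0.08,0.8,0,0,0],[0,0,0,0.8,0,0,0],[0,0,0,0.8,0,0,0],[0,0,0,0.3,0,0,0],[0,0,0,0,0,0,0]]]}}

```text
time_s: 32.02
ee_pos: [590.1, 229.3, 116.0]
ee_rot: [179.9, -0.1, 3.2]
force: [-0.4, 0.6, -0.8]
gripper_width: 19.5
```

```bash
python3 q.py 110.5
```

```text
t 32.02 at [590.1 229.3 116. ] [ 1.7992e+02 -5.0000e-02  3.2100e+00] w 19.5 F [-0.4  0.6 -0.8]
shift cm [-0.01 -0.01  0.55] turn [ 0.001 -0.001 -0.003]
scene slab 985 [588.9 229.4] [112.9  80.4] 3.03 z 109.6
scene grip 225 [594.1 233. ] [40.1 63.3] 80.14 z 149.3
scene rim 612 [593.2 228.6] [134.5 110.2] 3.46 z 81.3
top slab 299 [569.4 229.9] [70.7 80.2] 4.66 z 109.8
top grip 25 [563.4 229.6] [17.3 16.9] 8.78 z 149.1
top rim 184 [589.6 230. ] [142.4 106. ] 1.75 z 81.5
```

Request:
{"api": "move_arm", "payload": {"increments": [[[0,0,0,0.4,0,0,0],[0,0,0,0.1,0,0,0],[0,0,0,0,0,0,0],[0,0,0,0,0,0,0]]]}}

```text
time_s: 32.62
ee_pos: [590.7, 229.4, 111.7]
ee_rot: [179.9, -0.2, 3.2]
force: [0.6, -0.7, -1.8]
gripper_width: 19.9
```

```bash
python3 q.py 110.5; python3 -c "
from h import *
save(load('scene') if 0 else grab('scene'),'fin.png',(190,120,420,320),3.2);rel(590,229.4,110.5,3.4)"
```

```text
t 32.62 at [590.7 229.4 111.7] [ 1.7995e+02 -1.6000e-01  3.2000e+00] w 19.9 F [ 0.6 -0.7 -1.8]
shift cm [-0.07  0.    0.12] turn [ 0.001 -0.003 -0.003]
scene slab 979 [590.4 229.6] [113.3  80.5] 2.83 z 105.4
scene grip 227 [592.7 232.9] [40.9 65.9] 82.23 z 145.2
scene rim 622 [590.3 228.2] [139.8 110.9] 3.45 z 81.4
top slab 298 [570.6 229.7] [70.6 79.8] 3.48 z 105.4
top grip 26 [563.8 229.9] [17.3 17.1] 10.57 z 144.8
top rim 190 [589.7 230.1] [142.4 106.1] 1.84 z 81.4
t 32.77 at [590.7 229.5 111.7] [ 1.7995e+02 -1.6000e-01  3.2000e+00] w 19.8 F [-0.3  0.3 -1.4]
shift cm [-0.07  0.    0.12] turn [ 0.001 -0.003 -0.003]
```

View pics/fin.png

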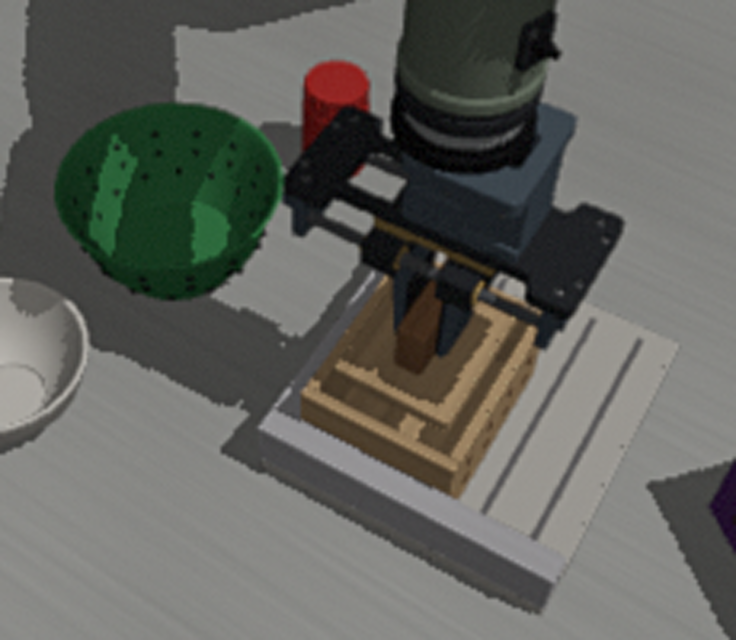

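The plate hovers centred over the mould at crop (420,350), with the mould still in its corner. The arm is steady, so I'm handing in.

```bash
python3 -c "
from h import *
print(job.job_done())"
```

```text
the job is handed in; nothing more can be done
None
```

I pushed the mould into the corner of the board, then carried the press plate over the colander. I handed the job in at about 33 s, holding the plate over the mould's opening; no verdict was reported.

**Mould:** The first pushes left it either about 1° askew or marginal, at about x 28 and y -27.5 mm. A last diagonal push seated it, and the cameras then put it at board x about 29, y about -29.5 mm, square within about 0.5°. The two cameras disagree by 1 to 1.5 mm on these positions.

**Plate:** The arm pose and the depth images put it within about 1–1.5 mm of the mould's centre and within about 1° of square and level. Its underside is about 11 mm above the rim. It was gripped at 35 N and its pose was steady between the last two readings.

**Other items:** I didn't touch the colander, bowl or tin, and in the last picture the colander and tin stand upright. I did not re-measure their positions.

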